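# Put the blood-smear staining set back in its rack

### The job

Gather the four blood-smear staining bottles (fixative, stain, rinse and oil) into the round grey rack, each upright and fully home in the cup made for its size: the largest bottle in the largest cup and so on down. Someone has left the vitamin vial in the oil's cup, so take that out and stand it upright on the free part of the steel tray, beside the syringe. Leave the antiseptic and the eyewash, which look much the same, where they stand, and do not tip any bottle over.

Things in the scene. Friction and masses are not known exactly. Their poses are not given: they have to be found in the camera images.
- fixative_mid (a point): the fixative bottle: the largest of the loose bottles, amber glass, white cap, 44 mm in diameter and 90 mm tall (straight body up to 59 mm, cap from 75 mm up); its point is on its axis, half-way up (45 mm above its foot). Loose on the worktop
- stain_mid (a point): the stain bottle: amber glass, black cap, 40 mm in diameter and 85 mm tall (straight body up to 56 mm, cap from 70 mm up); its point is on its axis, half-way up (42.5 mm above its foot). Loose on the worktop
- rinse_mid (a point): the rinse bottle: white, red cap, 34 mm in diameter and 70 mm tall (straight body up to 46 mm, cap from 58 mm up); its point is on its axis, half-way up (35 mm above its foot). Loose on the worktop
- oil_mid (a point): the immersion oil bottle: the smallest bottle on the worktop, amber glass, white cap, 28 mm in diameter and 55 mm tall (straight body up to 36 mm, cap from 45 mm up); its point is on its axis, half-way up (27.5 mm above its foot)
- vitamin_mid (a point): the vitamin vial: amber glass, silver-grey cap, 28 mm in diameter and 58 mm tall (straight body up to 38 mm, cap from 48 mm up); its point is on its axis, half-way up (29 mm above its foot). It is the only bottle standing in the rack at the start, in the smallest cup
- antiseptic_mid (a point): the antiseptic bottle, which stays where it is: amber glass, white cap, 36 mm in diameter and 75 mm tall, between the fixative and the oil in size; its point is on its axis, half-way up
- eyewash_mid (a point): the eyewash bottle, which stays where it is: white, blue cap, 32 mm in diameter and 68 mm tall; its point is on its axis, half-way up
- rack: round grey rack, fixed: disc 162 mm across, four cups with axes 48 mm from its centre, stub 32 mm high in the middle. Origin: centre of underside, on the worktop; z up. Cups, smaller counter-clockwise from above: +x fixative (bore 48, floor 5 mm above the worktop), +y stain (bore 44, floor 5), -x rinse (bore 38, floor 12), -y oil (bore 32, floor 25). Rims 35 mm high, bores flared by 3 mm at the top
- tray: the shallow steel tray, fixed to the worktop: 130 mm along its x by 105 mm along its y, rim 16 mm high, floor 2.5 mm thick. Origin: centre of its underside, on the worktop; z up. A syringe lies fixed along its +y side, over y = 20 to 47 mm; the rest of the floor (y from -50 to +20 mm) is free for the vial
Not all that is in view belongs to the job. What is shaped like the part that bears oil_mid but yellow is not meant.

How it is judged:
By the outcome, as a careful person would: the job done as asked, in the order asked, and still so for the second after the job is handed in, with the robot touching nothing.
It also fails if it takes over 112 s, if anything falls off the work surface, if the arm or the gripper's body presses on something with over 40 N, if the wrist force passes 120 N, or if a joint passes its speed limit or range.

### The arm

A 6-joint arm with a two-finger parallel gripper is mounted at the origin on a cart in front of the work surface, level with it; the furniture and walls round the work are solid. World frame = base frame: x ahead of the robot, y to its left, z up, the work surface at z = 0. Lengths are in m, angles in degrees, forces in N, time in s.
With the tool pointing down it reaches from about 0.25 to 0.725 m from the base axis. Payload 9.7 kg.
Tool frame: the origin (TCP) lies midway between the tips of the shut fingers; the grasp point (between the pads) lies 19 mm behind it; z points along the fingers, y is the line along which they close (so a half turn about z gives the same grasp; the last joint's range is limited). The gripper opens to 85 mm and grips with 20 to 120 N. Pads are 22 mm wide; open, the fingers measure 114 mm over their backs; the gripper's body (76 mm by 85 mm) begins 54 mm behind the grasp point. The pads swing forward as they close: fully open they stand 13 mm farther back than shut.
Start: joints at [-65.89, 4.979, 10.078, 95.1, 0, 90], TCP at [0.225, -0.502, 0.231] pointing down, gripper open.
Joint ranges: [-179.16, 179.16], [-48.56, 103.87], [-65.8, 70.77], [-126.05, 130.52], [-82.76, 87.17], [-180, 180]. Speed limits (degrees/s): [127.2, 127.2, 147.25, 180, 180, 180].

### API

Orientations are given as [roll, pitch, yaw] about the fixed x, y, z axes, in that order (R = Rz(yaw) Ry(pitch) Rx(roll)).
In Python, from workcell import bot gives the robot as it stands.
- The arm moves only by the shell command python3 -m crank 'ROWS' [FORCE]. ROWS is JSON, a list of rows, each an object with "gripper": the finger opening in mm, from 0 to 85.4; "travel": the shift along the tool's x, y, z in mm, a list of three; "twist": the turn, a rotation vector about the tool's x, y, z in rad, a list of three. In form: [{"gripper": gripper, "travel": [tx, ty, tz], "twist": [rx, ry, rz]}, ...]. A call has 1 to 12 rows; each row shifts and turns the commanded pose from where the row before left it, along the tool's axes as they then stand; what a row does not reach is not made up. A row lasts 1/8 s, in which the tool goes at most 62.5 mm and 10.7 degrees, less where a joint would pass 70% of its speed; a pose out of reach is approached as far as the arm can. A call is refused whole if a number of a shift passes 62.5 or a number of a turn 0.188, either way. A call with a gripper value outside its range is refused whole. The fingers move at their own pace and stop on an object; FORCE is the grip in N (left out, the last holds). Time passes only in rows, so rows that do not move let the fingers close. It gives the time, the measured TCP pose, the force, the opening and the grip force at its end, in the units of the state.
- bot.get_obs(): the state, without advancing time (a new reading comes with each control period).
- bot.camera(name): name is "scene" or "top" or "wrist"; returns the picture (420x560x3 uint8, red, green, blue); there is no depth.
- bot.calibration(name): a dict with "vfov" (degrees; the focal length in pixels is half the picture's height over the tangent of half this angle, whatever the lens; pixels are square), "cx", "cy" (the principal point, pixels), "camera_from_world" (4x4, takes a point from world to camera coordinates). Camera axes: x right, y down, z forward; pixel columns grow to the right and rows downward; lengths in m; the calibration is good to about 2 mm. A picture is of the moment at which its call begins: read the wrist's pose just before it. calibration takes no time and is no camera call; for the wrist camera it gives the pose at the moment of the call.
- bot.job_done(): hands the job in; it is judged then, once.
The state is a dict: "time": time; "q": joint angles; "qd": joint speeds; "joint_efforts": joint torques, N m; "ee_pos": TCP position; "tcp_rot": TCP orientation; "wrist_force": force on the tool from outside, world axes, zero at the start; "torque": the same for the moment, N m; "opening": finger opening in m; "grasp_force": force on a finger pad.
Only numpy, scipy, OpenCV 4.12 (cv2) and the standard library are available. Lean on these libraries where they do the work, as an engineer would, in place of code of your own. Each camera call takes 0.05 s, during which the arm holds its last target. There are 200 camera calls.

## Working session

There is one attempt and no reset: what is moved stays moved. The work goes in short steps, Python scripts to look and compute and a shell command to move; the robot and the scene stay as the last step left them, time stands still between calls to the robot, and variables do not carry over. Pictures are saved under pics/ and viewed, at most 14 in all, crops included, and the job is handed in when it is done.

```bash
mkdir -p pics; ls
python3 - <<'E'
from workcell import bot
import cv2,numpy as np
for n in("top","scene"):
    im=bot.camera(n); cv2.imwrite(f"pics/{n}0.png",im[...,::-1]); c=bot.calibration(n); print(n,c)
o=bot.get_obs(); print(o)
E
```

```text
pics
top {'vfov': 51.36137098248014, 'cx': 271.6668872807935, 'cy': 208.07959299778867, 'camera_from_world': array([[ 7.81817904e-03, -9.99969239e-01,  6.29570599e-04,
        -5.44425240e-03],
       [-9.97063525e-01, -7.84342069e-03, -7.61761668e-02,
         5.41852702e-01],
       [ 7.61787616e-02, -3.21629700e-05, -9.97094176e-01,
         1.08623650e+00],
       [ 0.00000000e+00,  0.00000000e+00,  0.00000000e+00,
         1.00000000e+00]])}
scene {'vfov': 43.290103685539655, 'cx': 279.16226123978674, 'cy': 207.16550392508623, 'camera_from_world': array([[ 0.94802412,  0.31778284, -0.01625819, -0.52635809],
       [ 0.15398763, -0.50289653, -0.85051919, -0.0146841 ],
       [-0.27845659,  0.80380915, -0.52569266,  1.38428062],
       [ 0.        ,  0.        ,  0.        ,  1.        ]])}
{'time': 0.1, 'q': array([-6.58887551e+01,  5.00771124e+00,  1.00383509e+01,  9.50999197e+01,
       -3.86458642e-04,  8.99989254e+01]), 'qd': array([ 0.06044539, -0.12928606,  0.15776537, -0.01349902,  0.04648293,
        0.0045306 ]), 'joint_efforts': array([ 4.89348058e-04, -5.21560514e+01,  4.65653050e+01,  1.60642737e-02,
        6.02455498e-05,  2.31366005e-05]), 'ee_pos': array([ 0.22459166, -0.50182141,  0.23065049]), 'tcp_rot': array([-1.79930720e+02,  3.85158952e-04,  2.41123200e+01]), 'wrist_force': array([ 0.97880066, -0.94917171, -0.31855758]), 'torque': array([-0.01875694,  0.03875102, -0.0593546 ]), 'grasp_force': 0.0, 'opening': 0.08566767166347938}
```

View pics/top0.png

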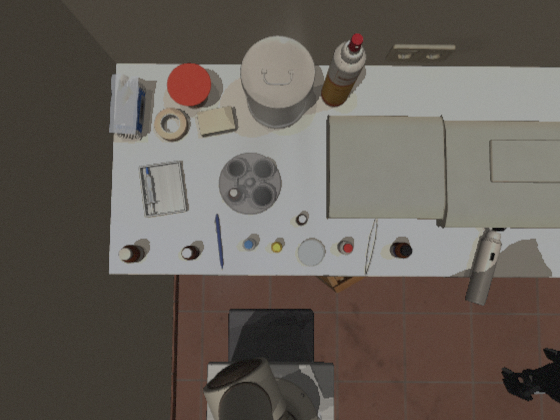

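View pics/scene0.png

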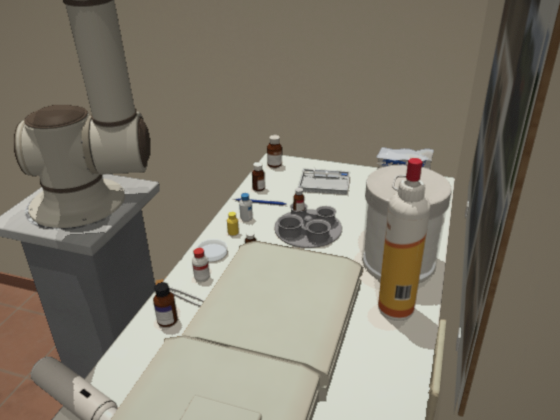

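The top view shows, from left to right: tray (163,189), fixative (130,254), antiseptic (190,253), eyewash (249,244), yellow decoy (277,247), oil (302,219), rinse (347,247) and stain (402,250). The rack is at (250,183), with the vial in its cup at (235,195).

Run:
```python
import cv2
im=cv2.imread("pics/top0.png")[145:275,110:420]
a=cv2.resize(im[:, :155],None,fx=5,fy=4.5,interpolation=2);
cv2.imwrite("pics/cA.png",cv2.resize(im[:,:155],None,fx=4.5,fy=4.5,interpolation=2)); cv2.imwrite("pics/cB.png",cv2.resize(im[:,155:],None,fx=4.5,fy=4.5,interpolation=2))
```

```text
(no output)
```

View pics/cA.png

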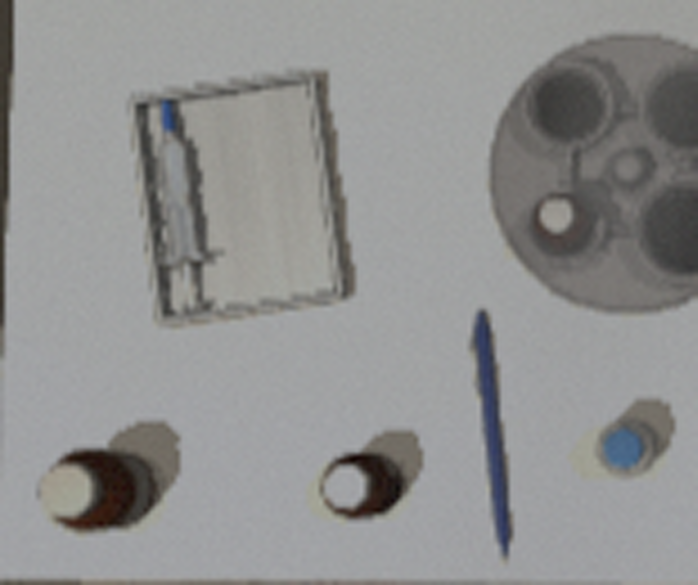

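View pics/cB.png

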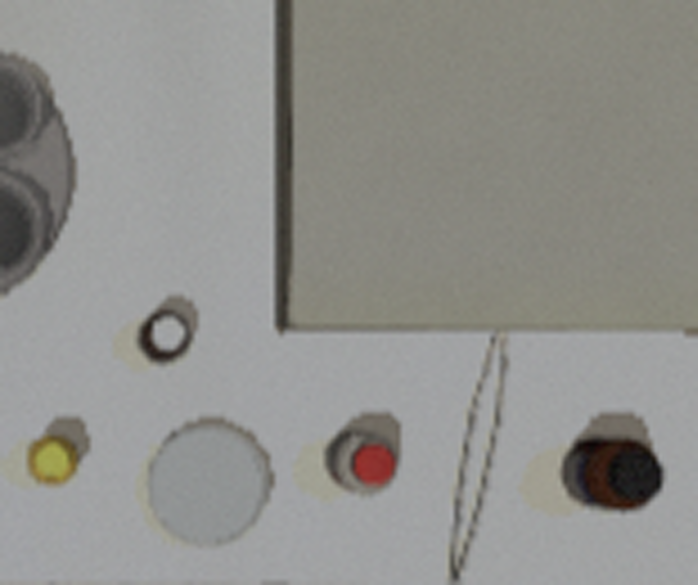

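Caps and bodies are clear, and sizes confirm which bottle is which: the fixative at (125,254) is larger than the antiseptic at (187,253). The rack's cups shrink counter-clockwise from lower right, so the fixative cup is lower right and the oil cup, holding the vial, is lower left.

```bash
cat > h.py <<'E'
import numpy as np,cv2
from workcell import bot
def ray(n,uv,z,c=None):
    c=c or bot.calibration(n); f=210/np.tan(np.radians(c["vfov"]/2)); T=c["camera_from_world"]; R=T[:3,:3]
    d=R.T@np.array([(uv[0]-c["cx"])/f,(uv[1]-c["cy"])/f,1]); o=-R.T@T[:3,3]
    return o+d*(z-o[2])/d[2]
def proj(n,p,c=None):
    c=c or bot.calibration(n); f=210/np.tan(np.radians(c["vfov"]/2)); T=c["camera_from_world"]
    q=T[:3,:3]@np.asarray(p)+T[:3,3]; return np.array([c["cx"]+f*q[0]/q[2],c["cy"]+f*q[1]/q[2]])
def go(x,y,z,yaw):
    "remaining shift in tool axes (mm) and turn (rad) to reach a target, tool down"
    o=bot.get_obs(); a=np.radians(o["tcp_rot"][2]); d=np.array([x,y,z])-o["ee_pos"]
    s=np.array([np.cos(a)*d[0]+np.sin(a)*d[1],np.sin(a)*d[0]-np.cos(a)*d[1],-d[2]])*1000
    t=-np.radians((yaw-o["tcp_rot"][2]+90)%180-90)
    print("t",round(o["time"],2),"at",o["ee_pos"].round(4),o["tcp_rot"].round(1),"travel",s.round(1),"turn",round(t,3))
E
python3 - <<'E'
from h import *
np.set_printoptions(precision=4,suppress=True)
P=dict(fix=(124.9,253.9,.09),stain=(406.1,250.1,.085),rinse=(348.1,248.3,.07),oil=(302.1,219.2,.055),vit=(233.6,192.8,.083),anti=(187.1,253.2,.075),eye=(248.4,244.8,.068),lid=(311.6,252,.01))
for k,v in P.items():
    p=ray("top",v[:2],v[2]); print(k,p,"scene px",proj("scene",p).round(0))
# disc of rack: ellipse of outline vs cups
im=cv2.imread("pics/top0.png"); g=im[140:220,212:288].astype(int).max(2)
m=(g<135).astype(np.uint8); m=cv2.morphologyEx(m,cv2.MORPH_CLOSE,np.ones((5,5)))
c=max(cv2.findContours(m,0,2)[0],key=cv2.contourArea); e=cv2.fitEllipse(cv2.convexHull(c)); print(e)
uv=(e[0][0]+212,e[0][1]+140); print("rack ctr",ray("top",uv,.005),ray("top",uv,.02))
print("stub",ray("top",(110+631/4.5,145+167/4.5),.032))
for u,v in((570,103),(690,105),(688,232)): print("cup",ray("top",(110+u/4.5,145+v/4.5),.035))
for u,v in((133,95),(326,70),(352,296),(162,324)): print("tray",ray("top",(110+u/4.5,145+v/4.5),.016))
print("box corner",[ray("top",(327.5,219),z)[:2] for z in(0,.05,.1)]); print([proj("scene",ray("top",(328.5,217.5),z)) for z in (0,.05,.1)])
c=bot.calibration("wrist"); T=np.linalg.inv(c["camera_from_world"]); print(T,c["vfov"],c["cx"],c["cy"])
E
```

```text
fix [0.4256 0.3437 0.09  ] scene px [274. 137.]
stain [ 0.4396 -0.3206  0.085 ] scene px [162. 285.]
rinse [ 0.4426 -0.1857  0.07  ] scene px [197. 250.]
oil [ 0.5125 -0.076   0.055 ] scene px [249. 233.]
vit [0.5731 0.0904 0.083 ] scene px [298. 189.]
anti [0.428  0.2001 0.075 ] scene px [257. 164.]
eye [0.4491 0.0542 0.068 ] scene px [244. 194.]
lid [ 0.4316 -0.1035  0.01  ] scene px [212. 250.]
((37.90046691894531, 43.10069274902344), (62.133419036865234, 63.593017578125), 56.83024215698242)
rack ctr [0.6073 0.0555 0.005 ] [0.6053 0.0547 0.02  ]
stub [0.6062 0.0534 0.032 ]
cup [0.6416 0.0878 0.035 ]
cup [0.641  0.0206 0.035 ]
cup [0.5696 0.021  0.035 ]
tray [0.6475 0.3383 0.016 ]
tray [0.6627 0.2287 0.016 ]
tray [0.5337 0.211  0.016 ]
tray [0.517  0.3179 0.016 ]
box corner [array([ 0.5164, -0.1453]), array([ 0.5137, -0.1389]), array([ 0.5111, -0.1325])]
[array([241.3137, 273.1902]), array([239.9518, 252.1681]), array([238.5387, 230.3572])]
[[ 0.4089 -0.8802 -0.241   0.2856]
 [-0.9126 -0.3949 -0.1061 -0.4744]
 [-0.0018  0.2633 -0.9647  0.3733]
 [ 0.      0.      0.      1.    ]] 64.39004085086854 281.85892312613333 202.3714523225229
```

```bash
python3 -c "
from h import *
go(.606,.0545,.2,43.5)"
```

```text
t 0.1 at [ 0.2246 -0.5018  0.2307] [-179.9    0.    24.1] travel [ 575.4 -352.    30.7] turn -0.338
```

```bash
python3 -m crank '[{"gripper":85,"travel":[48,-29.3,2.6],"twist":[0,0,0]},{"gripper":85,"travel":[48,-29.3,2.6],"twist":[0,0,0]},{"gripper":85,"travel":[48,-29.3,2.6],"twist":[0,0,0]},{"gripper":85,"travel":[48,-29.3,2.6],"twist":[0,0,0]},{"gripper":85,"travel":[48,-29.3,2.6],"twist":[0,0,0]},{"gripper":85,"travel":[48,-29.3,2.6],"twist":[0,0,0]},{"gripper":85,"travel":[48,-29.3,2.6],"twist":[0,0,0]},{"gripper":85,"travel":[48,-29.3,2.6],"twist":[0,0,0]},{"gripper":85,"travel":[48,-29.3,2.6],"twist":[0,0,0]},{"gripper":85,"travel":[48,-29.3,2.6],"twist":[0,0,0]},{"gripper":85,"travel":[48,-29.3,2.6],"twist":[0,0,0]},{"gripper":85,"travel":[48,-29.3,2.6],"twist":[0,0,-0.17]}]'
python3 -m crank '[{"gripper":85,"travel":[0,0,0],"twist":[0,0,-0.168]},{"gripper":85,"travel":[0,0,0],"twist":[0,0,0]},{"gripper":85,"travel":[0,0,0],"twist":[0,0,0]}]'
python3 - <<'E'
from h import *
np.set_printoptions(precision=4,suppress=True)
c=bot.calibration("wrist"); im=bot.camera("wrist"); cv2.imwrite("pics/w1.png",im[...,::-1])
import pickle; pickle.dump(c,open("w1.pkl","wb"))
go(.606,.0545,.2,43.5); print(c["camera_from_world"])
for p in((.606,.0545,.032),(.571,.0215,.035),(.573,.089,.083)): print(proj("wrist",p,c))
E
```

```text
time: 1.6
ee_pos: [0.6075, 0.0559, 0.1996]
tcp_rot: [-180.0, 0.0, 34.0]
wrist_force: [1.0, -1.1, 0.1]
opening: 0.0849
grasp_force: 0.0
time: 1.98
ee_pos: [0.6066, 0.0537, 0.2002]
tcp_rot: [180.0, 0.0, 43.2]
wrist_force: [0.4, 0.5, -0.8]
opening: 0.0854
grasp_force: 0.0
t 2.02 at [0.6066 0.0536 0.2003] [180.   -0.   43.3] travel [ 0.2 -1.1  0.3] turn -0.004
[[ 0.6852 -0.7283 -0.0009 -0.3761]
 [-0.7025 -0.6613  0.2632  0.436 ]
 [-0.1923 -0.1797 -0.9647  0.4746]
 [ 0.      0.      0.      1.    ]]
[281.2175 184.1518]
[281.2861 232.8085]
[221.71   197.9604]
```

View pics/w1.png

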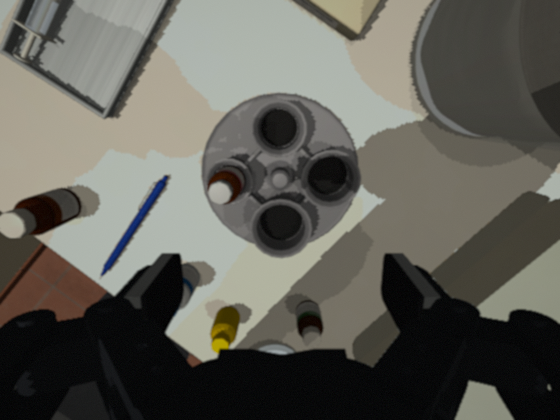

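The wrist view shows the rack centred at about (280,177), with the vial cap at (222,190). This is a few pixels off the prediction, so I'm enlarging it.

Run:
```python
import cv2
im=cv2.imread("pics/w1.png")[88:258,195:365]
cv2.imwrite("pics/w1c.png",cv2.convertScaleAbs(cv2.resize(im,None,fx=3.5,fy=3.5,interpolation=2),alpha=1.7))
```

```text
(no output)
```

View pics/w1c.png

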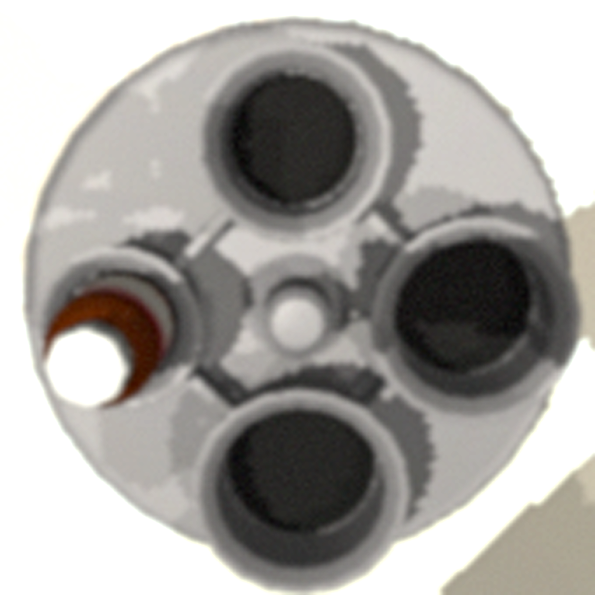

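Run:
```python
from h import *
import pickle
np.set_printoptions(precision=4,suppress=True)
c=pickle.load(open("w1.pkl","rb"))
L=dict(fix=(304,490,.035),rinse=(297,141,.035),stain=(479,314,.035),stub=(299,322,.032),vit=(88,366,.083),disc=(297,285,.008))
for k,(u,v,z) in L.items(): print(k,ray("wrist",(195+u/3.5,88+v/3.5),z,c))
go(.573,.089,.2,43.5)
```

```text
fix [0.575  0.0245 0.035 ]
rinse [0.6431 0.0911 0.035 ]
stain [0.6435 0.0246 0.035 ]
stub [0.6084 0.0578 0.032 ]
vit [0.5755 0.0928 0.083 ]
disc [0.6124 0.0625 0.008 ]
t 2.02 at [0.6066 0.0536 0.2003] [180.   -0.   43.3] travel [ -0.2 -48.8   0.3] turn -0.004
```

Both views agree within 4 mm. I take the rack centre as about (0.6075, 0.056), with its +x direction at -136°. Next I move to the vial.

```bash
python3 -m crank '[{"gripper":70,"travel":[1,-25,0],"twist":[0,0,-0.01]},{"gripper":70,"travel":[1,-24.4,20],"twist":[0,0,0]},{"gripper":70,"travel":[0,0,45],"twist":[0,0,0]},{"gripper":70,"travel":[0,0,45],"twist":[0,0,0]},{"gripper":70,"travel":[0,0,40],"twist":[0,0,0]},{"gripper":70,"travel":[0,0,12],"twist":[0,0,0]},{"gripper":70,"travel":[0,0,0],"twist":[0,0,0]},{"gripper":20,"travel":[0,0,0],"twist":[0,0,0]},{"gripper":20,"travel":[0,0,0],"twist":[0,0,0]},{"gripper":20,"travel":[0,0,0],"twist":[0,0,0]},{"gripper":20,"travel":[0,0,0],"twist":[0,0,0]}]' 25
python3 -m crank '[{"gripper":20,"travel":[0,0,0],"twist":[0,0,0]},{"gripper":20,"travel":[0,0,0],"twist":[0,0,0]},{"gripper":20,"travel":[0,0,0],"twist":[0,0,0]}]'
```

```text
time: 3.4
ee_pos: [0.5748, 0.0914, 0.0395]
tcp_rot: [179.9, -0.1, 44.0]
wrist_force: [-0.6, -0.4, 6.6]
opening: 0.0268
grasp_force: 24.5
time: 3.78
ee_pos: [0.5748, 0.0914, 0.0395]
tcp_rot: [179.9, -0.1, 44.1]
wrist_force: [-0.7, -0.5, 6.6]
opening: 0.0268
grasp_force: 24.5
```

```bash
python3 -m crank '[{"gripper":20,"travel":[0,0,-15],"twist":[0,0,0]},{"gripper":20,"travel":[0,0,-30],"twist":[0,0,0]},{"gripper":20,"travel":[0,0,-30],"twist":[0,0,0]},{"gripper":20,"travel":[15,-13,-15],"twist":[0,0,0]},{"gripper":20,"travel":[30,-25,0],"twist":[0,0,0]},{"gripper":20,"travel":[30,-25,0],"twist":[0,0,0]},{"gripper":20,"travel":[30,-25,0],"twist":[0,0,0]},{"gripper":20,"travel":[24,-18,15],"twist":[0,0,0]},{"gripper":20,"travel":[0,0,30],"twist":[0,0,0]},{"gripper":20,"travel":[0,0,25],"twist":[0,0,0]},{"gripper":20,"travel":[0,0,8],"twist":[0,0,0]},{"gripper":20,"travel":[0,0,0],"twist":[0,0,0]}]'
python3 - <<'E'
from h import *
np.set_printoptions(precision=4,suppress=True)
im=bot.camera("wrist"); cv2.imwrite("pics/w2.png",im[...,::-1])
go(.594,.257,.0175,44)
E
```

```text
time: 5.28
ee_pos: [0.5931, 0.2571, 0.0506]
tcp_rot: [-180.0, 0.0, 44.0]
wrist_force: [-0.3, -0.9, 1.1]
opening: 0.0265
grasp_force: 24.8
t 5.33 at [0.5935 0.2572 0.0513] [180.   -0.1  44. ] travel [ 0.2  0.4 33.8] turn 0.001
```

View pics/w2.png

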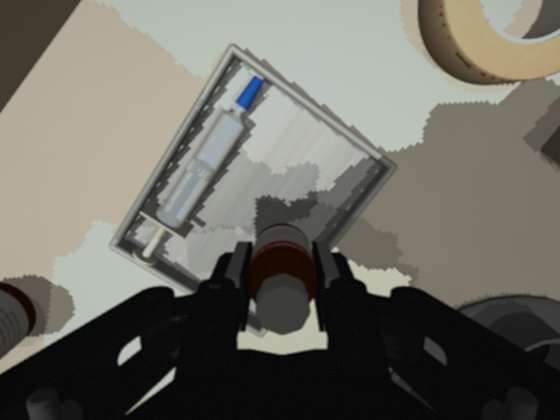

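The vial is held upright over the free half of the tray. I lower it, release and retreat upward.

```bash
python3 -m crank '[{"gripper":20,"travel":[0,0,18],"twist":[0,0,0]},{"gripper":20,"travel":[0,0,12],"twist":[0,0,0]},{"gripper":20,"travel":[0,0,2],"twist":[0,0,0]},{"gripper":20,"travel":[0,0,1],"twist":[0,0,0]},{"gripper":20,"travel":[0,0,1],"twist":[0,0,0]},{"gripper":20,"travel":[0,0,0],"twist":[0,0,0]}]'
```

```text
time: 6.08
ee_pos: [0.593, 0.2571, 0.0171]
tcp_rot: [180.0, -0.0, 44.0]
wrist_force: [-3.8, -1.6, 7.6]
opening: 0.0268
grasp_force: 25.5
```

```bash
python3 -m crank '[{"gripper":50,"travel":[0,0,0],"twist":[0,0,0]},{"gripper":50,"travel":[0,0,0],"twist":[0,0,0]},{"gripper":50,"travel":[0,0,-20],"twist":[0,0,0]},{"gripper":50,"travel":[0,0,-40],"twist":[0,0,0]},{"gripper":80,"travel":[0,0,-40],"twist":[0,0,0]},{"gripper":80,"travel":[-12,-40,-40],"twist":[0,0,0]},{"gripper":80,"travel":[-12,-40,-40],"twist":[0,0,0]},{"gripper":80,"travel":[-13,-40,0],"twist":[0,0,0]},{"gripper":80,"travel":[-12,-40,0],"twist":[0,0,0]},{"gripper":80,"travel":[-8,-19,-3],"twist":[0,0,0]},{"gripper":80,"travel":[0,0,0],"twist":[0,0,0]}]' 35
cat >> h.py <<'E'
def look(fn,lo,hi,guess,z,r=45):
    "wrist picture; HSV mask near the guess -> enclosing circle centre -> point at height z"
    c=bot.calibration("wrist"); im=bot.camera("wrist"); cv2.imwrite(fn,im[...,::-1])
    hsv=cv2.cvtColor(im,cv2.COLOR_RGB2HSV); m=cv2.inRange(hsv,lo,hi); g=proj("wrist",guess,c)
    w=np.zeros_like(m); cv2.circle(w,tuple(int(i) for i in g),r,255,-1); m=cv2.morphologyEx(m&w,cv2.MORPH_OPEN,np.ones((3,3),np.uint8))
    k=max(cv2.findContours(m,0,2)[0],key=cv2.contourArea); e=cv2.minEnclosingCircle(k)
    print("guess px",g.round(1),"circle",np.round(e,1) if 0 else (round(e[0][0],1),round(e[0][1],1),round(e[1],1)),"area",cv2.contourArea(k),"->",ray("wrist",e[0],z,c).round(4))
    return im
E
python3 - <<'E'
from h import *
look("pics/w3.png",(0,0,170),(179,90,255),(.4275,.3455,.09),.09)
go(.4275,.3455,.033,44)
E
```

```text
time: 7.45
ee_pos: [0.4272, 0.3467, 0.2006]
tcp_rot: [180.0, -0.1, 44.1]
wrist_force: [1.0, 0.3, 0.1]
opening: 0.0798
grasp_force: 0.0
guess px [283.5 200.7] circle (283.0, 200.0, 45.0) area 3192.5 -> [0.4276 0.3462 0.09  ]
t 7.5 at [0.4279 0.3463 0.2   ] [ 1.80e+02 -1.00e-01  4.41e+01] travel [ -0.8   0.3 167. ] turn 0.002
```

View pics/w3.png

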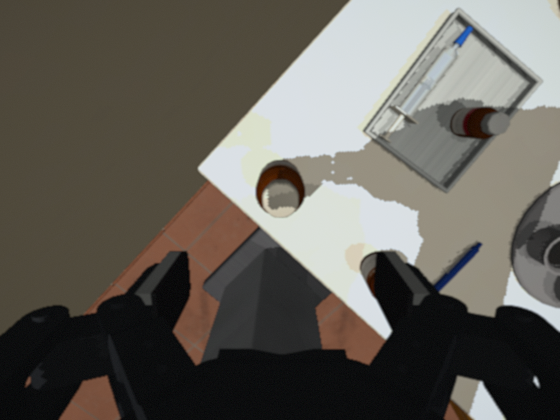

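The vial stands upright in the tray beside the syringe. The fixative's cap centre is at (281,198), about 2 px from the guess. I go down to grip it.

```bash
python3 -m crank '[{"gripper":80,"travel":[1.2,-1.6,45],"twist":[0,0,0]},{"gripper":80,"travel":[0,0,45],"twist":[0,0,0]},{"gripper":80,"travel":[0,0,40],"twist":[0,0,0]},{"gripper":80,"travel":[0,0,25],"twist":[0,0,0]},{"gripper":80,"travel":[0,0,10],"twist":[0,0,0]},{"gripper":80,"travel":[0,0,0],"twist":[0,0,0]},{"gripper":32,"travel":[0,0,0],"twist":[0,0,0]},{"gripper":32,"travel":[0,0,0],"twist":[0,0,0]},{"gripper":32,"travel":[0,0,0],"twist":[0,0,0]},{"gripper":32,"travel":[0,0,0],"twist":[0,0,0]},{"gripper":32,"travel":[0,0,0],"twist":[0,0,0]},{"gripper":32,"travel":[0,0,0],"twist":[0,0,0]}]' 35
python3 - <<'E'
from h import *
print(bot.get_obs()["wrist_force"]); go(.575,.0245,.15,44)
E
```

```text
time: 9.0
ee_pos: [0.428, 0.3486, 0.0355]
tcp_rot: [180.0, -0.1, 44.1]
wrist_force: [-0.3, -1.7, 5.3]
opening: 0.0423
grasp_force: 36.0
[-0.32121676 -1.69186445  5.2835262 ]
t 9.0 at [0.428  0.3486 0.0355] [ 1.80e+02 -1.00e-01  4.41e+01] travel [-119.8  335.2 -114.5] turn 0.001
```

```bash
python3 -m crank '[{"gripper":32,"travel":[0,0,-15],"twist":[0,0,0]},{"gripper":32,"travel":[0,0,-40],"twist":[0,0,0]},{"gripper":32,"travel":[0,0,-45],"twist":[0,0,0]},{"gripper":32,"travel":[-8,23,-15],"twist":[0,0,0]},{"gripper":32,"travel":[-16,45,0],"twist":[0,0,0]},{"gripper":32,"travel":[-16,45,0],"twist":[0,0,0]},{"gripper":32,"travel":[-16,45,0],"twist":[0,0,0]},{"gripper":32,"travel":[-16,45,0],"twist":[0,0,0]},{"gripper":32,"travel":[-16,45,0],"twist":[0,0,0]},{"gripper":32,"travel":[-16,43,0],"twist":[0,0,0]},{"gripper":32,"travel":[-12,34,0],"twist":[0,0,0]},{"gripper":32,"travel":[-4,10,0],"twist":[0,0,0]}]'
python3 -m crank '[{"gripper":32,"travel":[0,0,30],"twist":[0,0,0]},{"gripper":32,"travel":[0,0,30],"twist":[0,0,0]},{"gripper":32,"travel":[0,0,0],"twist":[0,0,0]},{"gripper":32,"travel":[0,0,0],"twist":[0,0,0]}]'
python3 - <<'E'
from h import *
im=bot.camera("wrist"); cv2.imwrite("pics/w4.png",im[...,::-1]); go(.5745,.0245,.041,44)
c=bot.calibration("wrist")
for p in((.575,.0245,.035),(.6435,.0246,.035),(.6431,.0911,.035)): print(proj("wrist",p,c).round(1))
E
```

```text
time: 10.5
ee_pos: [0.5746, 0.0222, 0.1498]
tcp_rot: [180.0, -0.0, 43.9]
wrist_force: [-0.7, 1.3, -0.1]
opening: 0.0421
grasp_force: 35.7
time: 11.0
ee_pos: [0.5745, 0.0245, 0.0907]
tcp_rot: [179.9, -0.1, 44.1]
wrist_force: [0.0, -0.5, -0.1]
opening: 0.0424
grasp_force: 35.7
t 11.05 at [0.5747 0.0244 0.091 ] [ 1.799e+02 -1.000e-01  4.410e+01] travel [-0.1 -0.2 50. ] turn 0.001
[282.3 221.7]
[363.1 142.2]
[281.5  57.9]
```

View pics/w4.png

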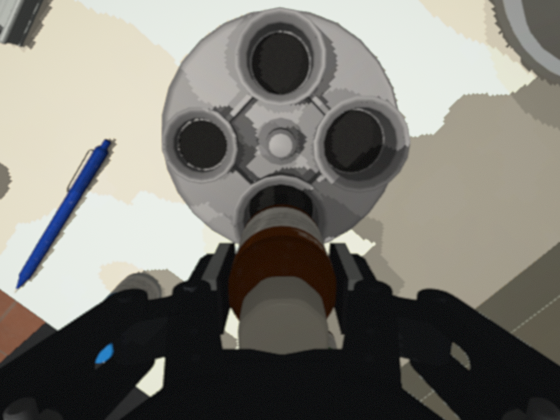

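The fixative is centred above its cup: bottle and cup axes are both near column 281, and the rinse and stain rims lie where predicted. I lower it.

```bash
python3 -m crank '[{"gripper":32,"travel":[0,0,18],"twist":[0,0,0]},{"gripper":32,"travel":[0,0,8],"twist":[0,0,0]},{"gripper":32,"travel":[0,0,5],"twist":[0,0,0]},{"gripper":32,"travel":[0,0,0],"twist":[0,0,0]}]'
python3 -m crank '[{"gripper":32,"travel":[0,0,8],"twist":[0,0,0]},{"gripper":32,"travel":[0,0,8],"twist":[0,0,0]},{"gripper":32,"travel":[0,0,2],"twist":[0,0,0]},{"gripper":32,"travel":[0,0,0],"twist":[0,0,0]}]'
```

```text
time: 11.55
ee_pos: [0.5742, 0.0242, 0.0575]
tcp_rot: [-180.0, -0.0, 44.1]
wrist_force: [2.3, 2.2, -1.7]
opening: 0.0425
grasp_force: 35.7
time: 12.05
ee_pos: [0.5747, 0.0245, 0.0414]
tcp_rot: [180.0, -0.1, 44.1]
wrist_force: [0.9, 5.0, 12.1]
opening: 0.0423
grasp_force: 37.0
```

```bash
python3 -m crank '[{"gripper":32,"travel":[0,0,0.7],"twist":[0,0,0]},{"gripper":58,"travel":[0,0,0],"twist":[0,0,0]},{"gripper":58,"travel":[0,0,0],"twist":[0,0,0]},{"gripper":58,"travel":[0,0,-5],"twist":[0,0,0]},{"gripper":58,"travel":[0,0,-20],"twist":[0,0,0]},{"gripper":58,"travel":[0,0,-45],"twist":[0,0,0]},{"gripper":78,"travel":[0,0,-45],"twist":[0,0,0]},{"gripper":78,"travel":[0,0,-44],"twist":[0,0,0]},{"gripper":78,"travel":[0,0,0],"twist":[0,0,0]}]'
python3 - <<'E'
from h import *
im=bot.camera("wrist"); cv2.imwrite("pics/w5.png",im[...,::-1]); go(.442,-.318,.2,44)
c=bot.calibration("wrist"); print(proj("wrist",(.5745,.0245,.095),c))
E
```

```text
time: 13.18
ee_pos: [0.5754, 0.0239, 0.2023]
tcp_rot: [179.8, -0.2, 44.0]
wrist_force: [0.5, -0.4, -1.6]
opening: 0.0778
grasp_force: 0.0
t 13.22 at [0.5747 0.0238 0.1999] [ 1.799e+02 -1.000e-01  4.400e+01] travel [-3.330e+02  1.535e+02 -1.000e-01] turn 0.001
[281.1375102  201.50666571]
```

View pics/w5.png

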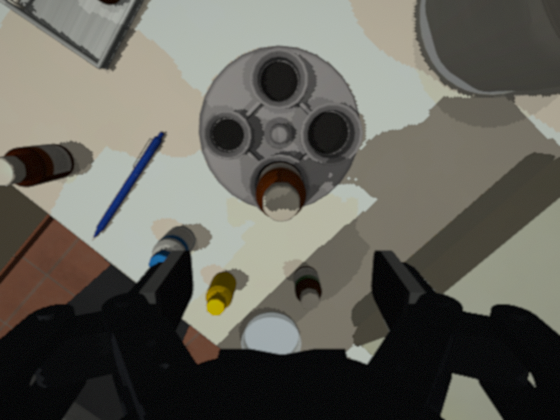

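The fixative sits in its cup with its cap at (282,199), as predicted. Next is the stain.

```bash
python3 -m crank '[{"gripper":78,"travel":[-20,10,0],"twist":[0,0,0]},{"gripper":78,"travel":[-40,18,0],"twist":[0,0,0]},{"gripper":78,"travel":[-40,18,0],"twist":[0,0,0]},{"gripper":78,"travel":[-40,18,0],"twist":[0,0,0]},{"gripper":78,"travel":[-40,18,0],"twist":[0,0,0]},{"gripper":78,"travel":[-40,18,0],"twist":[0,0,0]},{"gripper":78,"travel":[-40,18,0],"twist":[0,0,0]},{"gripper":78,"travel":[-40,18,0],"twist":[0,0,0]},{"gripper":78,"travel":[-24,12,0],"twist":[0,0,0]},{"gripper":78,"travel":[-9,5.5,0],"twist":[0,0,0]},{"gripper":78,"travel":[0,0,0],"twist":[0,0,0]},{"gripper":78,"travel":[0,0,0],"twist":[0,0,0]}]'
python3 - <<'E'
from h import *
im=look("pics/w6.png",(0,0,0),(179,255,45),(.442,-.318,.085),.085,40); go(.442,-.318,.033,44)
a=cv2.resize(im[130:290,200:360],None,fx=3,fy=3); cv2.imwrite("pics/w6c.png",cv2.convertScaleAbs(a[...,::-1],alpha=1.6))
E
```

```text
time: 14.72
ee_pos: [0.4416, -0.3172, 0.1981]
tcp_rot: [-180.0, -0.0, 44.1]
wrist_force: [0.5, -0.0, -0.4]
opening: 0.0775
grasp_force: 0.0
guess px [283.4 199.3] circle (282.5, 191.6, 26.7) area 1661.0 -> [ 0.446  -0.3131  0.085 ]
t 14.78 at [ 0.4418 -0.3171  0.1983] [-180.    -0.    44.1] travel [ -0.5   0.8 165.3] turn 0.002
```

View pics/w6c.png

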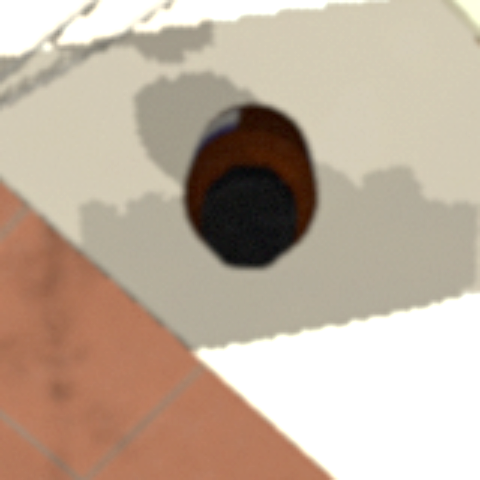

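The stain's black cap is centred at (283,202) in the full picture. Correction: -2.5 mm in x, +0.5 mm in y.

```bash
python3 -m crank '[{"gripper":78,"travel":[-2.5,0.5,45],"twist":[0,0,0]},{"gripper":78,"travel":[0,0,45],"twist":[0,0,0]},{"gripper":78,"travel":[0,0,40],"twist":[0,0,0]},{"gripper":78,"travel":[0,0,24],"twist":[0,0,0]},{"gripper":78,"travel":[0,0,9],"twist":[0,0,0]},{"gripper":78,"travel":[0,0,0],"twist":[0,0,0]},{"gripper":28,"travel":[0,0,0],"twist":[0,0,0]},{"gripper":28,"travel":[0,0,0],"twist":[0,0,0]},{"gripper":28,"travel":[0,0,0],"twist":[0,0,0]},{"gripper":28,"travel":[0,0,0],"twist":[0,0,0]},{"gripper":28,"travel":[0,0,0],"twist":[0,0,0]},{"gripper":28,"travel":[0,0,0],"twist":[0,0,0]}]' 35
python3 - <<'E'
from h import *
go(.643,.0245,.16,44)
E
```

```text
time: 16.27
ee_pos: [0.4405, -0.3203, 0.0366]
tcp_rot: [179.9, -0.0, 44.0]
wrist_force: [-0.1, 1.7, 6.2]
opening: 0.0384
grasp_force: 35.2
t 16.27 at [ 0.4405 -0.3203  0.0366] [179.9  -0.   44. ] travel [ 385.2 -107.1 -123.4] turn 0.001
```

```bash
python3 -m crank '[{"gripper":28,"travel":[0,0,-15],"twist":[0,0,0]},{"gripper":28,"travel":[0,0,-40],"twist":[0,0,0]},{"gripper":28,"travel":[0,0,-45],"twist":[0,0,0]},{"gripper":28,"travel":[20,-6,-24],"twist":[0,0,0]},{"gripper":28,"travel":[45,-12.5,0],"twist":[0,0,0]},{"gripper":28,"travel":[50,-14,0],"twist":[0,0,0]},{"gripper":28,"travel":[50,-14,0],"twist":[0,0,0]},{"gripper":28,"travel":[50,-14,0],"twist":[0,0,0]},{"gripper":28,"travel":[50,-14,0],"twist":[0,0,0]},{"gripper":28,"travel":[50,-14,0],"twist":[0,0,0]},{"gripper":28,"travel":[45,-12,0],"twist":[0,0,0]},{"gripper":28,"travel":[25,-6.5,0],"twist":[0,0,0]}]'
python3 -m crank '[{"gripper":28,"travel":[0,0,40],"twist":[0,0,0]},{"gripper":28,"travel":[0,0,20],"twist":[0,0,0]},{"gripper":28,"travel":[0,0,0],"twist":[0,0,0]},{"gripper":28,"travel":[0,0,0],"twist":[0,0,0]}]'
python3 - <<'E'
from h import *
go(.643,.024,.0416,44)
E
```

```text
time: 17.77
ee_pos: [0.6431, 0.0267, 0.16]
tcp_rot: [180.0, -0.0, 44.1]
wrist_force: [-1.5, 0.2, -0.9]
opening: 0.0384
grasp_force: 35.4
time: 18.27
ee_pos: [0.6429, 0.0245, 0.1011]
tcp_rot: [179.9, -0.1, 44.0]
wrist_force: [-0.9, 0.2, 0.1]
opening: 0.0383
grasp_force: 35.3
t 18.27 at [0.6429 0.0245 0.1011] [ 1.799e+02 -1.000e-01  4.400e+01] travel [-0.2  0.5 59.5] turn 0.001
```

```bash
python3 -m crank '[{"gripper":28,"travel":[0,0.3,25],"twist":[0,0,0]},{"gripper":28,"travel":[0,0,10],"twist":[0,0,0]},{"gripper":28,"travel":[0,0,6],"twist":[0,0,0]},{"gripper":28,"travel":[0,0,0],"twist":[0,0,0]}]'
python3 -m crank '[{"gripper":28,"travel":[0,0,8],"twist":[0,0,0]},{"gripper":28,"travel":[0,0,8],"twist":[0,0,0]},{"gripper":28,"travel":[0,0,2],"twist":[0,0,0]},{"gripper":28,"travel":[0,0,0],"twist":[0,0,0]}]'
```

```text
time: 18.77
ee_pos: [0.6427, 0.0243, 0.0588]
tcp_rot: [180.0, -0.0, 44.0]
wrist_force: [0.8, 0.3, -0.2]
opening: 0.0387
grasp_force: 35.3
time: 19.27
ee_pos: [0.6431, 0.0246, 0.0422]
tcp_rot: [179.9, -0.1, 44.1]
wrist_force: [-2.7, 1.0, 12.4]
opening: 0.0385
grasp_force: 37.1
```

```bash
python3 -m crank '[{"gripper":28,"travel":[0,0,0.6],"twist":[0,0,0]},{"gripper":54,"travel":[0,0,0],"twist":[0,0,0]},{"gripper":54,"travel":[0,0,0],"twist":[0,0,0]},{"gripper":54,"travel":[0,0,-5],"twist":[0,0,0]},{"gripper":54,"travel":[0,0,-20],"twist":[0,0,0]},{"gripper":54,"travel":[0,0,-45],"twist":[0,0,0]},{"gripper":70,"travel":[0,0,-45],"twist":[0,0,0]},{"gripper":70,"travel":[0,0,-44],"twist":[0,0,0]},{"gripper":70,"travel":[0,0,0],"twist":[0,0,0]}]'
python3 - <<'E'
from h import *
im=bot.camera("wrist"); cv2.imwrite("pics/w7.png",im[...,::-1]); go(.4445,-.1835,.18,44)
c=bot.calibration("wrist"); print(proj("wrist",(.643,.0245,.09),c))
E
```

```text
time: 20.4
ee_pos: [0.644, 0.0244, 0.2047]
tcp_rot: [179.7, -0.3, 44.0]
wrist_force: [-0.6, 0.2, -0.4]
opening: 0.0704
grasp_force: 0.0
t 20.45 at [0.6434 0.0243 0.2019] [179.8  -0.2  44. ] travel [-287.5   11.1   21.9] turn 0.001
[281.30162866 200.02903706]
```

View pics/w7.png

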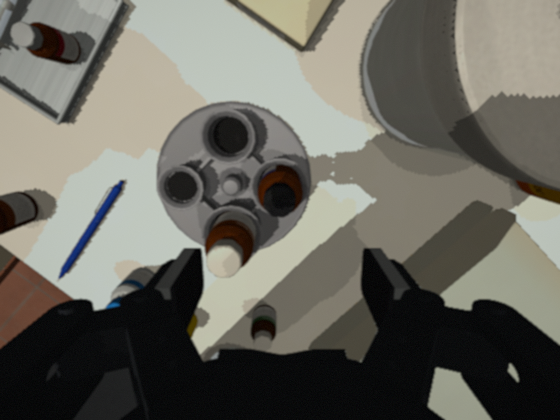

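The stain stands in its cup, with its cap near (282,199) as predicted. Next is the rinse, whose red cap I can locate by colour mask.

```bash
python3 -m crank '[{"gripper":70,"travel":[-20,1,2],"twist":[0,0,0]},{"gripper":70,"travel":[-45,1.7,3],"twist":[0,0,0]},{"gripper":70,"travel":[-45,1.7,3],"twist":[0,0,0]},{"gripper":70,"travel":[-45,1.7,3],"twist":[0,0,0]},{"gripper":70,"travel":[-45,1.7,3],"twist":[0,0,0]},{"gripper":70,"travel":[-45,1.7,3],"twist":[0,0,0]},{"gripper":70,"travel":[-32,1.2,2.4],"twist":[0,0,0]},{"gripper":70,"travel":[-10.5,0.4,0],"twist":[0,0,0]},{"gripper":70,"travel":[0,0,0],"twist":[0,0,0]},{"gripper":70,"travel":[0,0,0],"twist":[0,0,0]}]'
python3 - <<'E'
from h import *
im=look("pics/w8.png",(0,140,40),(8,255,255),(.4445,-.1835,.07),.07,40); go(.4445,-.1835,.026,44)
hsv=cv2.cvtColor(im,cv2.COLOR_RGB2HSV); m=cv2.inRange(hsv,(0,140,40),(8,255,255))|cv2.inRange(hsv,(172,140,40),(179,255,255))
n,l,s,ce=cv2.connectedComponentsWithStats(m)
for i in range(1,n):
    if s[i,4]>100: print(s[i],ce[i].round(1))
E
```

```text
time: 21.7
ee_pos: [0.4442, -0.1829, 0.1793]
tcp_rot: [-180.0, -0.0, 44.1]
wrist_force: [0.6, 0.2, 0.8]
opening: 0.0701
grasp_force: 0.0
guess px [283.  200.4] circle (282.8, 199.0, 14.4) area 567.0 -> [ 0.4452 -0.1826  0.07  ]
t 21.75 at [ 0.4442 -0.1829  0.1793] [-180.    -0.    44.1] travel [ -0.2   0.6 153.3] turn 0.002
[269 185  27  29 606] [282.6 199.2]
```

```bash
python3 -m crank '[{"gripper":70,"travel":[0.6,0.4,40],"twist":[0,0,0]},{"gripper":70,"travel":[0,0,45],"twist":[0,0,0]},{"gripper":70,"travel":[0,0,40],"twist":[0,0,0]},{"gripper":70,"travel":[0,0,20],"twist":[0,0,0]},{"gripper":70,"travel":[0,0,9],"twist":[0,0,0]},{"gripper":70,"travel":[0,0,0],"twist":[0,0,0]},{"gripper":24,"travel":[0,0,0],"twist":[0,0,0]},{"gripper":24,"travel":[0,0,0],"twist":[0,0,0]},{"gripper":24,"travel":[0,0,0],"twist":[0,0,0]},{"gripper":24,"travel":[0,0,0],"twist":[0,0,0]},{"gripper":24,"travel":[0,0,0],"twist":[0,0,0]},{"gripper":24,"travel":[0,0,0],"twist":[0,0,0]}]' 30
python3 - <<'E'
from h import *
go(.643,.091,.16,44)
E
```

```text
time: 23.25
ee_pos: [0.445, -0.1836, 0.0265]
tcp_rot: [179.9, -0.1, 44.0]
wrist_force: [-0.6, 1.1, 6.2]
opening: 0.033
grasp_force: 29.9
t 23.25 at [ 0.445  -0.1836  0.0265] [ 1.799e+02 -1.000e-01  4.400e+01] travel [ 333.2  -59.7 -133.5] turn 0.001
```

```bash
python3 -m crank '[{"gripper":24,"travel":[0,0,-15],"twist":[0,0,0]},{"gripper":24,"travel":[0,0,-40],"twist":[0,0,0]},{"gripper":24,"travel":[0,0,-45],"twist":[0,0,0]},{"gripper":24,"travel":[15,-2.7,-33.5],"twist":[0,0,0]},{"gripper":24,"travel":[45,-8,0],"twist":[0,0,0]},{"gripper":24,"travel":[50,-9,0],"twist":[0,0,0]},{"gripper":24,"travel":[50,-9,0],"twist":[0,0,0]},{"gripper":24,"travel":[50,-9,0],"twist":[0,0,0]},{"gripper":24,"travel":[50,-9,0],"twist":[0,0,0]},{"gripper":24,"travel":[45,-8,0],"twist":[0,0,0]},{"gripper":24,"travel":[28,-5,0],"twist":[0,0,0]},{"gripper":24,"travel":[0,0,0],"twist":[0,0,0]}]'
python3 -m crank '[{"gripper":24,"travel":[0,0,45],"twist":[0,0,0]},{"gripper":24,"travel":[0,0,20],"twist":[0,0,0]},{"gripper":24,"travel":[0,0,0],"twist":[0,0,0]},{"gripper":24,"travel":[0,0,0],"twist":[0,0,0]}]'
python3 - <<'E'
from h import *
go(.6433,.0911,.0385,44)
E
```

```text
time: 24.75
ee_pos: [0.6426, 0.0926, 0.1588]
tcp_rot: [-180.0, 0.0, 44.2]
wrist_force: [0.2, -0.1, 0.5]
opening: 0.033
grasp_force: 29.9
time: 25.25
ee_pos: [0.6425, 0.0906, 0.0957]
tcp_rot: [179.9, -0.1, 44.0]
wrist_force: [-0.0, 0.5, -0.4]
opening: 0.0325
grasp_force: 30.0
t 25.25 at [0.6425 0.0906 0.0957] [ 1.799e+02 -1.000e-01  4.400e+01] travel [ 0.9  0.2 57.2] turn 0.0
```

Foot is at about 0.069 m and the rim at 0.035 m.

```bash
python3 -m crank '[{"gripper":24,"travel":[0.7,0.2,25],"twist":[0,0,0]},{"gripper":24,"travel":[0,0,12],"twist":[0,0,0]},{"gripper":24,"travel":[0,0,6],"twist":[0,0,0]},{"gripper":24,"travel":[0,0,0],"twist":[0,0,0]}]'
python3 -m crank '[{"gripper":24,"travel":[0,0,8],"twist":[0,0,0]},{"gripper":24,"travel":[0,0,5],"twist":[0,0,0]},{"gripper":24,"travel":[0,0,1.5],"twist":[0,0,0]},{"gripper":24,"travel":[0,0,0],"twist":[0,0,0]}]'
```

```text
time: 25.75
ee_pos: [0.6429, 0.0914, 0.0512]
tcp_rot: [180.0, -0.0, 44.0]
wrist_force: [-0.6, -0.1, -0.6]
opening: 0.0331
grasp_force: 29.9
time: 26.25
ee_pos: [0.6434, 0.0916, 0.0384]
tcp_rot: [179.9, -0.1, 44.1]
wrist_force: [-3.7, 0.5, 11.5]
opening: 0.0326
grasp_force: 31.0
```

```bash
python3 -m crank '[{"gripper":48,"travel":[0,0,0],"twist":[0,0,0]},{"gripper":48,"travel":[0,0,0],"twist":[0,0,0]},{"gripper":48,"travel":[0,0,-5],"twist":[0,0,0]},{"gripper":48,"travel":[0,0,-20],"twist":[0,0,0]},{"gripper":48,"travel":[0,0,-45],"twist":[0,0,0]},{"gripper":60,"travel":[0,0,-45],"twist":[0,0,0]},{"gripper":60,"travel":[-20,3,-35],"twist":[0,0,0]},{"gripper":60,"travel":[-45,6.5,0],"twist":[0,0,0]},{"gripper":60,"travel":[-50,7,0],"twist":[0,0,0]},{"gripper":60,"travel":[-50,7,0],"twist":[0,0,0]},{"gripper":60,"travel":[-35,5,15],"twist":[0,0,0]},{"gripper":60,"travel":[-8,1.2,5],"twist":[0,0,0]}]'
python3 -m crank '[{"gripper":60,"travel":[0,0,0],"twist":[0,0,0]},{"gripper":60,"travel":[0,0,0],"twist":[0,0,0]}]'
python3 - <<'E'
from h import *
im=look("pics/w9.png",(0,0,150),(179,60,255),(.5145,-.0735,.055),.055,20); go(.5145,-.0735,.013,44)
a=np.hstack([cv2.resize(im[130:290,200:360],(480,480))]); b=cv2.resize(im,(300,225)); 
o=np.zeros((480,780,3),np.uint8); o[:,:480]=a; o[:225,480:]=b; cv2.imwrite("pics/w9c.png",cv2.convertScaleAbs(o[...,::-1],alpha=1.3))
E
```

```text
time: 27.75
ee_pos: [0.513, -0.0759, 0.1676]
tcp_rot: [179.9, -0.0, 43.9]
wrist_force: [0.0, 0.6, -0.6]
opening: 0.0598
grasp_force: 0.0
time: 28.0
ee_pos: [0.5147, -0.0739, 0.1671]
tcp_rot: [180.0, -0.0, 44.1]
wrist_force: [0.4, -0.0, 0.6]
opening: 0.0602
grasp_force: 0.0
guess px [281.5 199.2] circle (280.9, 199.2, 19.9) area 420.0 -> [ 0.5142 -0.0732  0.055 ]
t 28.05 at [ 0.5147 -0.0738  0.1669] [180.   -0.   44.1] travel [ 1.000e-01 -4.000e-01  1.539e+02] turn 0.002
```

View pics/w9c.png

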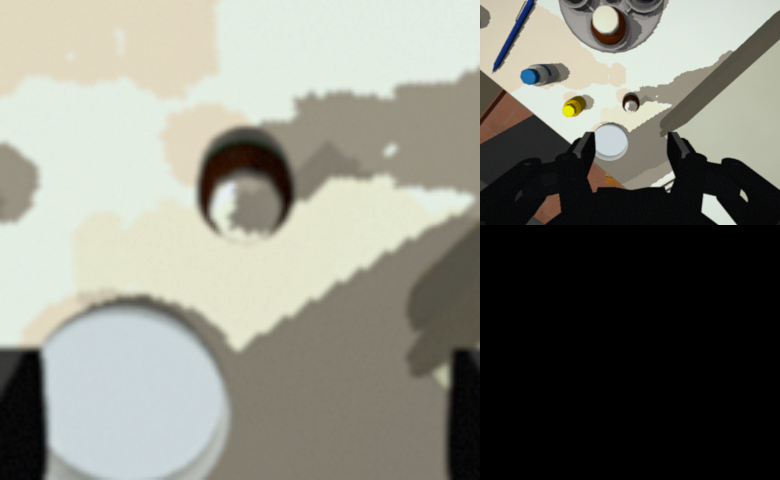

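The oil's cap centre is at (282,199), which matches the guess, and the dish stays clear of the fingers. I go down to it.

```bash
python3 -m crank '[{"gripper":60,"travel":[0.5,0,40],"twist":[0,0,0]},{"gripper":60,"travel":[0,0,45],"twist":[0,0,0]},{"gripper":60,"travel":[0,0,40],"twist":[0,0,0]},{"gripper":60,"travel":[0,0,20],"twist":[0,0,0]},{"gripper":60,"travel":[0,0,7.5],"twist":[0,0,0]},{"gripper":60,"travel":[0,0,0],"twist":[0,0,0]},{"gripper":18,"travel":[0,0,0],"twist":[0,0,0]},{"gripper":18,"travel":[0,0,0],"twist":[0,0,0]},{"gripper":18,"travel":[0,0,0],"twist":[0,0,0]},{"gripper":18,"travel":[0,0,0],"twist":[0,0,0]},{"gripper":18,"travel":[0,0,0],"twist":[0,0,0]},{"gripper":18,"travel":[0,0,0],"twist":[0,0,0]}]' 25
python3 - <<'E'
from h import *
go(.5755,.092,.16,44)
E
```

```text
time: 29.55
ee_pos: [0.515, -0.0743, 0.015]
tcp_rot: [179.9, -0.1, 44.0]
wrist_force: [-1.3, 1.0, 5.4]
opening: 0.0269
grasp_force: 24.7
t 29.55 at [ 0.515  -0.0743  0.015 ] [ 1.799e+02 -1.000e-01  4.400e+01] travel [ 159.1  -77.4 -145. ] turn 0.001
```

```bash
python3 -m crank '[{"gripper":18,"travel":[0,0,-15],"twist":[0,0,0]},{"gripper":18,"travel":[0,0,-40],"twist":[0,0,0]},{"gripper":18,"travel":[0,0,-45],"twist":[0,0,0]},{"gripper":18,"travel":[0,0,-45],"twist":[0,0,0]},{"gripper":18,"travel":[25,-12.4,0],"twist":[0,0,0]},{"gripper":18,"travel":[40,-19,0],"twist":[0,0,0]},{"gripper":18,"travel":[40,-20,0],"twist":[0,0,0]},{"gripper":18,"travel":[35,-17,0],"twist":[0,0,0]},{"gripper":18,"travel":[19,-9,0],"twist":[0,0,0]},{"gripper":18,"travel":[0,0,20],"twist":[0,0,0]},{"gripper":18,"travel":[0,0,35],"twist":[0,0,0]},{"gripper":18,"travel":[0,0,0],"twist":[0,0,0]}]'
python3 - <<'E'
from h import *
go(.5755,.092,.040,44)
E
```

```text
time: 31.05
ee_pos: [0.5733, 0.0913, 0.1019]
tcp_rot: [-179.9, 0.2, 44.0]
wrist_force: [-0.6, 0.3, -0.8]
opening: 0.0261
grasp_force: 25.0
t 31.05 at [0.5733 0.0913 0.1019] [-179.9    0.2   44. ] travel [ 2.1  1.1 61.9] turn 0.001
```

```bash
python3 -m crank '[{"gripper":18,"travel":[0,0,30],"twist":[0,0,0]},{"gripper":18,"travel":[0,0,0],"twist":[0,0,0]},{"gripper":18,"travel":[0,0,0],"twist":[0,0,0]}]'
python3 - <<'E'
from h import *
go(.5755,.092,.040,44)
E
```

```text
time: 31.42
ee_pos: [0.5754, 0.0918, 0.0759]
tcp_rot: [179.9, -0.1, 44.0]
wrist_force: [-0.1, -0.2, -0.5]
opening: 0.0266
grasp_force: 25.0
t 31.43 at [0.5754 0.0918 0.0759] [ 1.799e+02 -1.000e-01  4.400e+01] travel [ 0.2 -0.  35.9] turn 0.001
```

```bash
python3 -m crank '[{"gripper":18,"travel":[0,0,16],"twist":[0,0,0]},{"gripper":18,"travel":[0,0,8],"twist":[0,0,0]},{"gripper":18,"travel":[0,0,6],"twist":[0,0,0]},{"gripper":18,"travel":[0,0,0],"twist":[0,0,0]}]'
python3 -m crank '[{"gripper":18,"travel":[0,0,3],"twist":[0,0,0]},{"gripper":18,"travel":[0,0,3],"twist":[0,0,0]},{"gripper":18,"travel":[0,0,1],"twist":[0,0,0]},{"gripper":18,"travel":[0,0,0],"twist":[0,0,0]}]'
```

```text
time: 31.92
ee_pos: [0.5744, 0.0919, 0.0432]
tcp_rot: [-180.0, 0.1, 44.0]
wrist_force: [-0.9, -0.3, 0.2]
opening: 0.0266
grasp_force: 25.0
time: 32.42
ee_pos: [0.5754, 0.0922, 0.0399]
tcp_rot: [179.9, -0.1, 44.1]
wrist_force: [-6.9, -1.6, 19.7]
opening: 0.0267
grasp_force: 27.3
```

Home at z = 0.040 with contact force, as expected. I release, back off and check the rack.

```bash
python3 -m crank '[{"gripper":44,"travel":[0,0,0],"twist":[0,0,0]},{"gripper":44,"travel":[0,0,0],"twist":[0,0,0]},{"gripper":44,"travel":[0,0,-5],"twist":[0,0,0]},{"gripper":44,"travel":[0,0,-20],"twist":[0,0,0]},{"gripper":44,"travel":[0,0,-45],"twist":[0,0,0]},{"gripper":80,"travel":[0,0,-45],"twist":[0,0,0]},{"gripper":80,"travel":[-30,15,-35],"twist":[0,0,0]},{"gripper":80,"travel":[-30,20,-20],"twist":[0,0,0]},{"gripper":80,"travel":[-10,10,0],"twist":[0,0,0]},{"gripper":80,"travel":[0,0,0],"twist":[0,0,0]},{"gripper":80,"travel":[0,0,0],"twist":[0,0,0]}]'
python3 - <<'E'
from h import *
w=bot.camera("wrist"); s=bot.camera("scene"); c=bot.calibration("wrist")
for n,p in dict(fix=(.5745,.0245,.095),stain=(.643,.0245,.09),rinse=(.6434,.0914,.082),oil=(.5755,.092,.08)).items(): print(n,proj("wrist",p,c).round(0),proj("scene",p).round(0))
o=np.zeros((420,800,3),np.uint8); o[:,:420]=w[:,70:490]; o[:,420:]=cv2.resize(s[120:280,220:365],(380,420)); cv2.imwrite("pics/f.png",cv2.convertScaleAbs(o[...,::-1],alpha=1.3))
print(bot.get_obs()["time"])
E
```

```text
time: 33.8
ee_pos: [0.5556, 0.0116, 0.2057]
tcp_rot: [-179.9, 0.1, 44.1]
wrist_force: [-0.7, 0.5, -0.2]
opening: 0.0801
grasp_force: 0.0
fix [288. 171.] [290. 199.]
stain [352. 105.] [319. 205.]
rinse [288.  38.] [327. 194.]
oil [226. 107.] [299. 190.]
33.9
```

View pics/f.png

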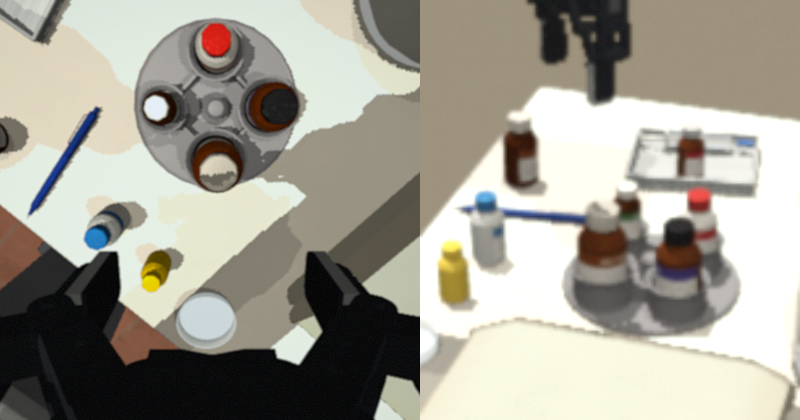

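All four bottles stand upright in the rack with their caps at the predicted pixels: oil (225,107), rinse (286,40), stain (350,105), fixative (288,172). The vial is upright in the tray, and the antiseptic and eyewash have not moved.

```bash
python3 -c "
from workcell import bot
print(bot.job_done())"
```

```text
the job is handed in; nothing more can be done
None
```

The job is handed in at about 34 s: the fixative, stain, rinse and oil stand upright and home in their cups, the vitamin vial stands on the tray beside the syringe, and the antiseptic and eyewash were not moved.

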